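Find and seat the rocking shelf panel

ROBOT

A 6-joint arm with a two-finger parallel gripper is mounted at the origin on the work surface. World frame = base frame: x ahead of the robot, y to its left, z up, the work surface at z = 0. Lengths are in m, angles in degrees, forces in N, time in s.
With the tool pointing down it reaches from about 0.375 to 0.925 m from the base axis. Payload 5.7 kg.
Tool frame: the origin (TCP) lies on the mounting face of the last link; the fingertips stand 173 mm ahead of it and the grasp point (between the pads) lies 155 mm ahead of it (nose_length is the z of the fingertips in the tool frame, in m); z points along the fingers, y is the direction in which the jaws open and shut (so a half turn about z gives the same grasp; the last joint's range is limited). The gripper opens to 85 mm and grips with 20 to 120 N. Pads are 22 mm wide; open, the fingers measure 114 mm over their backs; the gripper's body (76 mm by 85 mm) begins 54 mm behind the grasp point. The pads swing forward as they close: fully open they stand 13 mm farther back than shut.
Start: joints at [-80.793, 20.558, 86.54, -0, 72.909, -6.595], TCP at [0.163, -0.577, 0.405] pointing down, gripper open.
Joint ranges: [-170.27, 170.27], [-57.76, 135], [12.27, 136.19], [-55.21, 235.2], [11.17, 155.16], [-170.74, 170.74]. Speed limits (degrees/s): [136.94, 136.94, 180, 180, 180, 180].

INTERFACE

Orientations are given as [roll, pitch, yaw] about the fixed x, y, z axes, in that order (R = Rz(yaw) Ry(pitch) Rx(roll)).
In Python, from plant import * gives the robot as it stands.
- The arm moves only by the tool servo_tool, never from a script. Its argument "steps" is a list of rows, each an object with "linear": the shift along the tool's x, y, z in m, a list of three; "dr": the turn, a rotation vector about the tool's x, y, z in rad, a list of three. In form: [{"linear": [x, y, z], "dr": [rx, ry, rz]}, ...]. A call has 1 to 20 rows; each row is the pose to reach, as a shift and turn from the pose commanded when the call began, along the tool's axes at that moment; what a row does not reach only later rows make up. A row lasts 1/12 s, in which the tool goes at most 41.7 mm and 7.16 degrees, less where a joint would pass 70% of its speed; a pose out of reach is approached as far as the arm can. A call with a gripper value outside its range is refused whole. "gripper" is the closure in counts, from 0 (fully open) to 255 (shut), set as the call begins (left out, the last holds). The fingers move at their own pace and stop on an object; "grip_force" is the grip in N (left out, the last holds). Time passes only in rows, so rows that repeat a pose let the fingers close. It gives the time, the measured TCP pose, the force and the opening at its end, in the units of the state.
- observe(): the state, without advancing time (a new reading comes with each control period).
- camera(name): name is "scene" or "top" or "wrist"; returns the picture (480x640x3 uint8, blue, green, red); there is no depth.
- camera_params(name): a dict with "fov_y" (degrees; the focal length in pixels is half the picture's height over the tangent of half this angle, whatever the lens; pixels are square), "cx", "cy" (the principal point, pixels), "position" and "rotation" of the camera in the world; the wrist camera has in their place "hand_eye" (4x4, takes a point from camera to tool coordinates, whose origin is the TCP and whose axes are the flange's). Camera axes: x right, y up, looking along -z (the intrinsics and any distortion apply to the point x, -y, -z); pixel columns grow to the right and rows downward; lengths in m; the calibration is good to about 2 mm. A picture is of the moment at which its call begins: read the wrist's pose just before it. camera_params takes no time and is no camera call.
- sign_off(): hands the job in, once; it reports no verdict.
The state is a dict: "time_s": time; "qpos": joint angles; "dq": joint speeds; "joint_torque": joint torques, N m; "position": TCP position; "orientation": TCP orientation; "wrist_force": force on the tool from outside, world axes, zero at the start; "torque": the same for the moment, N m; "finger_gap": finger opening in m.
Only numpy, scipy, OpenCV 4.12 (cv2) and the standard library are available. Lean on these libraries where they do the work, as an engineer would, in place of code of your own. Each camera call takes 0.05 s, during which the arm holds its last target.

TASK

One of the four identical slatted panels in the front of the balcony shelf is not pushed home and rocks. With the fingertips, press lightly near an end of one panel after another until you find the one that rocks under the press, then push that one down at its middle until it sits firm and flush. The plastic is brittle from the sun: use no more than a firm hand push (under 50 N), lift nothing, and leave the things standing on the shelf where they are.

Things in the scene. Friction and masses are not known exactly. Their poses are not given: they have to be found in the camera images.
- shelf: Fixed low slatted plastic shelf, 277 mm deep (x) x 670 mm wide (y), deck top 100 mm above its origin, which lies on the ledge under the deck (x -132 to +145 mm); x points to the back. Panels are centred at x -40, y -255, -85, 85 and 255 mm, with fixed 54 mm strips between them and a fixed strip behind. Exactly one panel is loose; its place varies.
- panel_a: One of four identical slatted white panels, 150 (x) x 110 x 12 mm, on a push-fit spigot under the 38 mm boss at its middle. Origin: centre of underside; z its normal. Home: origin 88 mm above the shelf's, top flush, firm. Loose: level, 4 to 5.5 mm higher; 1 to 2 N on an end tips that end onto a rail (0.06 to 0.08 rad), it springs back; 10 to 13 N on the middle drives it home.
- panel_b: One of four identical slatted white panels, 150 (x) x 110 x 12 mm, on a push-fit spigot under the 38 mm boss at its middle. Origin: centre of underside; z its normal. Home: origin 88 mm above the shelf's, top flush, firm. Loose: level, 4 to 5.5 mm higher; 1 to 2 N on an end tips that end onto a rail (0.06 to 0.08 rad), it springs back; 10 to 13 N on the middle drives it home.
- panel_c: One of four identical slatted white panels, 150 (x) x 110 x 12 mm, on a push-fit spigot under the 38 mm boss at its middle. Origin: centre of underside; z its normal. Home: origin 88 mm above the shelf's, top flush, firm. Loose: level, 4 to 5.5 mm higher; 1 to 2 N on an end tips that end onto a rail (0.06 to 0.08 rad), it springs back; 10 to 13 N on the middle drives it home.
- panel_d: One of four identical slatted white panels, 150 (x) x 110 x 12 mm, on a push-fit spigot under the 38 mm boss at its middle. Origin: centre of underside; z its normal. Home: origin 88 mm above the shelf's, top flush, firm. Loose: level, 4 to 5.5 mm higher; 1 to 2 N on an end tips that end onto a rail (0.06 to 0.08 rad), it springs back; 10 to 13 N on the middle drives it home.
- spray: teal spray bottle with a white press button, 56 mm dia., 184 mm tall, standing at one end of the shelf's rear strip. Origin: centre of its foot. Leave alone.
- peg_box: clear acrylic peg box with hinged lid and latch, 84 x 132 x 55 mm, on the middle of the rear strip. Origin: centre of its underside. Leave alone.
- dish: round white ceramic dish, 90 mm dia., 24 mm tall, at the other end of the rear strip. Origin: centre of its underside. Leave alone.
- brush: wooden scrubbing brush, 110 x 38 x 36 mm, bristles down, on a strip between two panels. Origin: centre of its underside. Leave alone.
- jar: small glass jar with metal cap, 42 mm dia., 55 mm tall, on a strip between two panels. Origin: centre of its underside. Leave alone.
- peg: wooden clothes peg, 74 x 10 x 20 mm, lying on a strip between two panels. Origin: centre of its underside. Leave alone.

How it is judged:
By the outcome, as a careful person would: the job done as asked, in the order asked, and still so for the second after the job is handed in, with the robot touching nothing.
It also fails if it takes over 61 s, if anything falls off the work surface, if the arm or the gripper's body presses on something with over 40 N, if the wrist force passes 120 N, or if a joint passes its speed limit or range.

## Working session

There is one attempt and no reset: what is moved stays moved. The work goes in short steps, Python scripts to look and compute and a tool call to move; the robot and the scene stay as the last step left them, time stands still between calls to the robot, and variables do not carry over. Pictures are saved under pics/ and viewed, and the job is handed in when it is done.

Besides the shell and the picture viewer there is one more tool, called in YAML: its name, and indented under it one key for each argument. servo_tool: Moves the arm, as the interface text tells. Its arguments: {"type":"object","properties":{"steps":{"type":"array"},"gripper":{"type":"number"},"grip_force":{"type":"number"}},"required":["steps"]}

```bash
ls; mkdir -p pics; python3 - <<'E'
from plant import *
import cv2
s=observe();print(s)
for n in ("scene","top"):
    print(n,camera_params(n)); cv2.imwrite(f"pics/{n}0.png",camera(n))
print(camera_params("wrist"))
E
```

```text
pics
{'time_s': 0.0, 'qpos': array([-8.07937400e+01,  2.05983398e+01,  8.66006994e+01, -7.94466013e-05,
        7.29082757e+01, -6.59624574e+00]), 'dq': array([ 0.03763979,  0.04618013,  0.03126429, -0.00813717,  0.0158965 ,
       -0.017408  ]), 'joint_torque': array([-9.01794992e-04, -5.27622056e+01, -2.78620434e+01,  1.47135518e-05,
        1.33195566e-02,  1.80504929e-05]), 'position': array([ 0.16331046, -0.57695881,  0.40383771]), 'orientation': array([-1.79893387e+02, -1.22520866e-02,  1.58025178e+01]), 'wrist_force': array([0.02834225, 0.28024514, 0.01855014]), 'torque': array([ 0.05257374, -0.00583624, -0.00574734]), 'finger_gap': 0.08547396276611406}
scene {'fov_y': 44.765133857411264, 'cx': 314.76061382661226, 'cy': 229.2320881637707, 'position': array([ 1.23760574, -0.6122138 ,  0.62663493]), 'rotation': array([59.54704237,  0.98696481, 44.44789661])}
top {'fov_y': 54.01234180113885, 'cx': 324.89360901897874, 'cy': 243.3621325108394, 'position': array([0.53493794, 0.02497808, 0.84162384]), 'rotation': array([  6.64876735,  -0.47852014, -89.3032157 ])}
{'fov_y': 62.925164238133746, 'cx': 316.84827844179506, 'cy': 236.2234589917686, 'hand_eye': array([[-1.92846789e-04,  9.51638767e-01,  3.07219172e-01,
         7.87261385e-02],
       [ 9.99999979e-01,  2.05655003e-04, -9.31741579e-06,
        -5.05673624e-04],
       [-7.20479739e-05,  3.07219164e-01, -9.51638787e-01,
         3.09748662e-02],
       [ 0.00000000e+00,  0.00000000e+00,  0.00000000e+00,
         1.00000000e+00]])}
```

View pics/scene0.png

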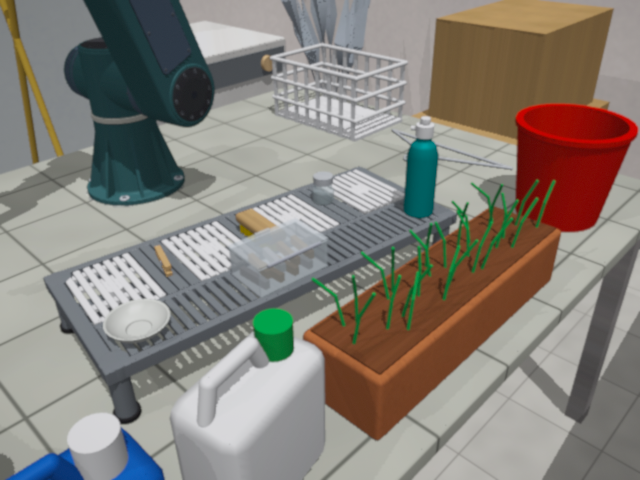

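View pics/top0.png

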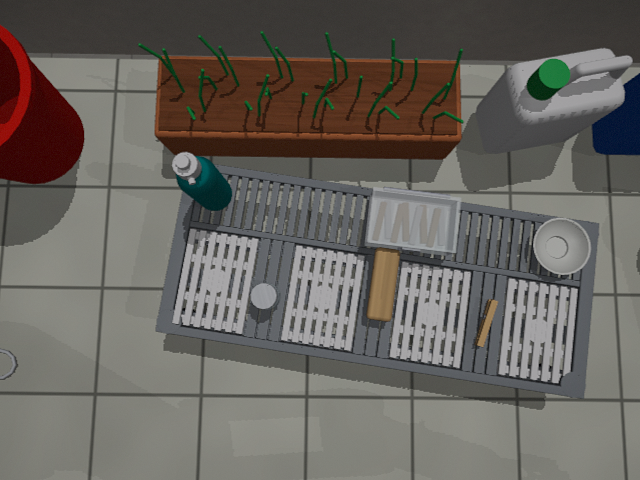

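The pictures show four white panels. In the top view they are centred near (216,283), (322,298), (430,315) and (539,330). The jar, brush and peg stand on the strips between them. Next I'll measure the panels.

```bash
cat > h.py <<'E'
import numpy as np, cv2
from scipy.spatial.transform import Rotation as R
def setup(p):
    f=240/np.tan(np.radians(p["fov_y"]/2)); return f
def ray(p,uv):
    uv=np.atleast_2d(uv).astype(float); f=setup(p)
    d=np.c_[(uv[:,0]-p["cx"])/f,-(uv[:,1]-p["cy"])/f,-np.ones(len(uv))]
    return d@R.from_euler("xyz",p["rotation"],degrees=True).as_matrix().T
def cast(p,uv,z):
    d=ray(p,uv);o=np.array(p["position"]);return o+d*((z-o[2])/d[:,2])[:,None]
def proj(p,X):
    c=(np.atleast_2d(X)-p["position"])@R.from_euler("xyz",p["rotation"],degrees=True).as_matrix()
    f=setup(p);return np.c_[p["cx"]+f*c[:,0]/-c[:,2],p["cy"]-f*c[:,1]/-c[:,2]]
E
python3 - <<'E'
from plant import *
from h import *
p=camera_params("top");print({k:v for k,v in p.items()})
im=cv2.imread("pics/top0.png");hsv=cv2.cvtColor(im,cv2.COLOR_BGR2HSV)
m=((hsv[...,2]>185)&(hsv[...,1]<40)).astype(np.uint8)*255
roi=np.zeros_like(m);cv2.fillPoly(roi,[np.array([[178,228],[585,278],[575,388],[165,330]])],255)
m&=roi
m=cv2.morphologyEx(m,cv2.MORPH_CLOSE,np.ones((7,7)))
m=cv2.morphologyEx(m,cv2.MORPH_OPEN,np.ones((15,15)))
cs,_=cv2.findContours(m,0,2);C=[]
o=im.copy()
for c in cs:
    if cv2.contourArea(c)<2000: continue
    r=cv2.minAreaRect(c);b=cv2.boxPoints(r);X=cast(p,b,.1)
    cv2.polylines(o,[b.astype(int)],1,(0,0,255),1)
    print(np.round(r[0],1),np.round(X.mean(0),4),np.round(np.linalg.norm(np.diff(X,axis=0),axis=1),4)); C.append(X.mean(0))
C=np.array(sorted(C,key=lambda a:a[1]));print(np.diff(C,axis=0),np.linalg.norm(np.diff(C,axis=0),axis=1))
d=C[-1]-C[0];print("yaw",np.degrees(np.arctan2(-d[0],d[1])))
cv2.imwrite("pics/t1.png",o)
s=cv2.imread("pics/scene0.png")[150:370,30:430];cv2.imwrite("pics/s1.png",cv2.resize(s,(800,440),interpolation=cv2.INTER_CUBIC))
E
```

```text
{'fov_y': 54.01234180113885, 'cx': 324.89360901897874, 'cy': 243.3621325108394, 'position': array([0.53493794, 0.02497808, 0.84162384]), 'rotation': array([  6.64876735,  -0.47852014, -89.3032157 ])}Traceback (most recent call last):
  File "<stdin>", line 17, in <module>
    return sqrt(add.reduce(s, axis=axis, keepdims=keepdims))
                ~~~~~~~~~~^^^^^^^^^^^^^^^^^^^^^^^^^^^^^^^^^
numpy.exceptions.AxisError: axis 1 is out of bounds for array of dimension 1
```

```bash
cat > m.py <<'E'
from plant import *
from h import *
p=camera_params("top")
im=cv2.imread("pics/top0.png");hsv=cv2.cvtColor(im,cv2.COLOR_BGR2HSV)
roi=np.zeros(im.shape[:2],np.uint8);cv2.fillPoly(roi,[np.array([[182,228],[585,282],[575,388],[168,330]])],255)
v=hsv[...,2][roi>0];print(np.percentile(v,[5,25,50,75,95]))
m=((hsv[...,2]>150)&(hsv[...,1]<50)).astype(np.uint8)*255
m&=roi
cv2.circle(m,(263,296),15,0,-1)
m=cv2.morphologyEx(m,cv2.MORPH_CLOSE,np.ones((9,9)))
m=cv2.morphologyEx(m,cv2.MORPH_OPEN,np.ones((9,9)))
cs,_=cv2.findContours(m,0,2);C=[]
o=im.copy()
for c in cs:
    if cv2.contourArea(c)<2000: continue
    r=cv2.minAreaRect(c);b=cv2.boxPoints(r);X=cast(p,b,.1)
    cv2.polylines(o,[b.astype(int)],1,(0,0,255),1)
    print(np.round(r[0],1),np.round(X.mean(0),4),np.round(np.linalg.norm(np.diff(X,axis=0),axis=1),4)); C.append(X.mean(0))
C=np.array(sorted(C,key=lambda a:a[1]));print(C)
cv2.imwrite("pics/t1.png",o)
s=cv2.imread("pics/scene0.png")[150:370,30:430];cv2.imwrite("pics/s1.png",cv2.resize(s,(800,440),interpolation=cv2.INTER_CUBIC))
d=C[-1]-C[0];print("yaw",np.degrees(np.arctan2(-d[0],d[1])),np.linalg.norm(np.diff(C,axis=0),axis=1))
E
python3 m.py
```

```text
[ 54.  97. 134. 166. 170.]
[538.3 330.7] [ 0.4897 -0.3143  0.1   ] [0.1502 0.1092 0.1503]
[429.7 315. ] [ 0.512  -0.1452  0.1   ] [0.1484 0.1099 0.1484]
[322.4 297.5] [0.537  0.0226 0.1   ] [0.149  0.1094 0.1488]
[214.7 280.5] [0.5614 0.1918 0.1   ] [0.1513 0.1109 0.151 ]
[[ 0.48968557 -0.31432395  0.1       ]
 [ 0.51195888 -0.14519982  0.1       ]
 [ 0.53702075  0.02257287  0.1       ]
 [ 0.56139708  0.1918065   0.1       ]]
yaw -8.064322130333279 [0.1705845  0.16963423 0.17098019]
```

View pics/t1.png

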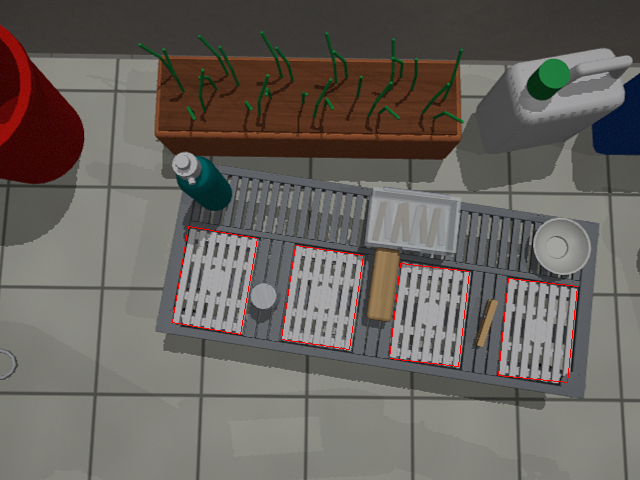

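View pics/s1.png

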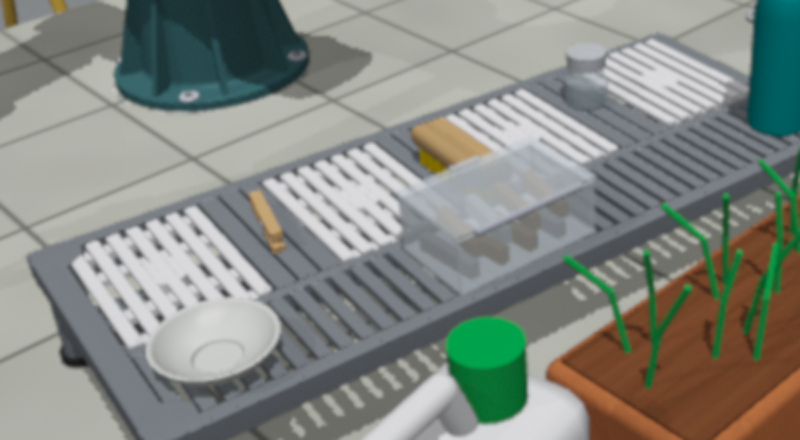

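Spacing (170 mm), panel size (150 x 110 mm) and deck height (0.1 m) all fit, with yaw about -8°. I'll shut the fingers and move over the front end of the dish-end panel.

servo_tool:
  steps:
    - {"linear": [0.03, -0.017, 0], "dr": [0, 0, 0.05]}
    - {"linear": [0.06, -0.034, 0], "dr": [0, 0, 0.1]}
    - {"linear": [0.09, -0.051, 0], "dr": [0, 0, 0.15]}
    - {"linear": [0.12, -0.068, 0], "dr": [0, 0, 0.2]}
    - {"linear": [0.15, -0.085, 0], "dr": [0, 0, 0.25]}
    - {"linear": [0.18, -0.102, 0.01], "dr": [0, 0, 0.3]}
    - {"linear": [0.21, -0.119, 0.02], "dr": [0, 0, 0.35]}
    - {"linear": [0.24, -0.136, 0.03], "dr": [0, 0, 0.4]}
    - {"linear": [0.27, -0.153, 0.045], "dr": [0, 0, 0.417]}
    - {"linear": [0.3, -0.17, 0.06], "dr": [0, 0, 0.417]}
    - {"linear": [0.32, -0.182, 0.075], "dr": [0, 0, 0.417]}
    - {"linear": [0.331, -0.188, 0.085], "dr": [0, 0, 0.417]}
    - {"linear": [0.331, -0.188, 0.092], "dr": [0, 0, 0.417]}
    - {"linear": [0.331, -0.188, 0.092], "dr": [0, 0, 0.417]}
    - {"linear": [0.331, -0.188, 0.092], "dr": [0, 0, 0.417]}
  gripper: 255
  grip_force: 20

```text
time_s: 1.35
position: [0.4302, -0.307, 0.3125]
orientation: [180.0, 0.1, -8.1]
wrist_force: [0.4, 0.1, 0.4]
finger_gap: -0.0001
```

```bash
python3 - <<'E'
from plant import *
import cv2,numpy as np
print(observe()["position"],observe()["wrist_force"])
a=camera("scene");b=camera("top")
cv2.imwrite("pics/s2.png",a);cv2.imwrite("pics/t2.png",b)
cv2.imwrite("pics/st2.png",cv2.resize(np.hstack([a[150:390,0:320],b[200:440,320:640]]),(800,300)))
E
```

```text
[ 0.43015477 -0.30704681  0.31252888] [0.44618608 0.0731761  0.41120421]
```

View pics/st2.png

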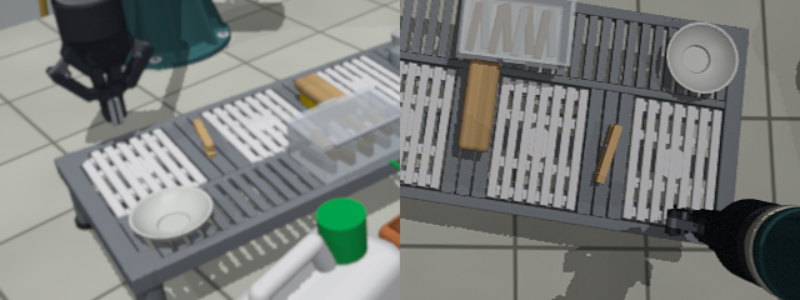

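The scene view shows the shut fingertips above the front end of the dish-end panel, and the dish, peg and brush are clear. I'll descend in small steps.

servo_tool:
  steps:
    - {"linear": [0, 0, 0.01], "dr": [0, 0, 0]}
    - {"linear": [0, 0, 0.02], "dr": [0, 0, 0]}
    - {"linear": [0, 0, 0.028], "dr": [0, 0, 0]}
    - {"linear": [0, 0, 0.031], "dr": [0, 0, 0]}
    - {"linear": [0, 0, 0.032], "dr": [0, 0, 0]}
    - {"linear": [0, 0, 0.032], "dr": [0, 0, 0]}

```text
time_s: 1.95
position: [0.4305, -0.3062, 0.2801]
orientation: [-180.0, 0.1, -8.1]
wrist_force: [-0.3, -0.2, 0.2]
finger_gap: -0.0002
```

servo_tool:
  steps:
    - {"linear": [0, 0, 0.001], "dr": [0, 0, 0]}
    - {"linear": [0, 0, 0.001], "dr": [0, 0, 0]}

```text
time_s: 2.12
position: [0.4308, -0.3064, 0.2798]
orientation: [180.0, -0.0, -8.1]
wrist_force: [0.3, 0.0, -0.3]
finger_gap: -0.0
```

servo_tool:
  steps:
    - {"linear": [0, 0, 0.001], "dr": [0, 0, 0]}
    - {"linear": [0, 0, 0.001], "dr": [0, 0, 0]}

```text
time_s: 2.28
position: [0.4308, -0.3063, 0.2788]
orientation: [180.0, -0.0, -8.1]
wrist_force: [0.3, -0.0, -0.1]
finger_gap: 0.0002
```

servo_tool:
  steps:
    - {"linear": [0, 0, 0.001], "dr": [0, 0, 0]}
    - {"linear": [0, 0, 0.001], "dr": [0, 0, 0]}

```text
time_s: 2.45
position: [0.4307, -0.3062, 0.2777]
orientation: [-180.0, -0.0, -8.1]
wrist_force: [-0.5, 0.2, 0.2]
finger_gap: -0.0004
```

servo_tool:
  steps:
    - {"linear": [0, 0, 0.001], "dr": [0, 0, 0]}
    - {"linear": [0, 0, 0.001], "dr": [0, 0, 0]}

```text
time_s: 2.62
position: [0.4306, -0.3062, 0.2766]
orientation: [-180.0, 0.0, -8.1]
wrist_force: [0.5, -0.1, -0.4]
finger_gap: -0.0002
```

servo_tool:
  steps:
    - {"linear": [0, 0, 0.001], "dr": [0, 0, 0]}
    - {"linear": [0, 0, 0.001], "dr": [0, 0, 0]}

```text
time_s: 2.78
position: [0.4306, -0.3062, 0.2755]
orientation: [-180.0, 0.0, -8.1]
wrist_force: [-0.2, -0.6, -0.4]
finger_gap: 0.0004
```

servo_tool:
  steps:
    - {"linear": [0, 0, 0.001], "dr": [0, 0, 0]}
    - {"linear": [0, 0, 0.001], "dr": [0, 0, 0]}

```text
time_s: 2.95
position: [0.4306, -0.3062, 0.2745]
orientation: [-180.0, 0.0, -8.1]
wrist_force: [-0.0, -0.7, 0.4]
finger_gap: 0.0
```

servo_tool:
  steps:
    - {"linear": [0, 0, 0.001], "dr": [0, 0, 0]}
    - {"linear": [0, 0, 0.001], "dr": [0, 0, 0]}

```text
time_s: 3.12
position: [0.4306, -0.3062, 0.2735]
orientation: [-180.0, 0.0, -8.1]
wrist_force: [-0.8, 0.5, -0.1]
finger_gap: 0.0003
```

servo_tool:
  steps:
    - {"linear": [0, 0, 0.0005], "dr": [0, 0, 0]}
    - {"linear": [0, 0, 0.0005], "dr": [0, 0, 0]}

```text
time_s: 3.28
position: [0.4307, -0.3063, 0.2733]
orientation: [-180.0, 0.0, -8.1]
wrist_force: [-0.3, 0.2, 1.7]
finger_gap: -0.0001
```

servo_tool:
  steps:
    - {"linear": [0, 0, 0.0005], "dr": [0, 0, 0]}
    - {"linear": [0, 0, 0.0005], "dr": [0, 0, 0]}

```text
time_s: 3.45
position: [0.4306, -0.3062, 0.2731]
orientation: [180.0, 0.0, -8.1]
wrist_force: [-1.8, 1.1, 6.3]
finger_gap: -0.0001
```

servo_tool:
  steps:
    - {"linear": [0, 0, 0.0005], "dr": [0, 0, 0]}
    - {"linear": [0, 0, 0.0005], "dr": [0, 0, 0]}

```text
time_s: 3.62
position: [0.4306, -0.3062, 0.273]
orientation: [180.0, -0.0, -8.1]
wrist_force: [-2.3, 1.0, 10.2]
finger_gap: -0.0003
```

The dish-end panel is firm: contact came at flush height and the force rose steeply. Next is the second panel.

servo_tool:
  steps:
    - {"linear": [0, 0, -0.01], "dr": [0, 0, 0]}
    - {"linear": [0, 0, -0.03], "dr": [0, 0, 0]}
    - {"linear": [0, -0.02, -0.04], "dr": [0, 0, 0]}
    - {"linear": [0, -0.05, -0.04], "dr": [0, 0, 0]}
    - {"linear": [0, -0.08, -0.04], "dr": [0, 0, 0]}
    - {"linear": [0, -0.11, -0.04], "dr": [0, 0, 0]}
    - {"linear": [0, -0.14, -0.04], "dr": [0, 0, 0]}
    - {"linear": [0, -0.16, -0.04], "dr": [0, 0, 0]}
    - {"linear": [0, -0.17, -0.035], "dr": [0, 0, 0]}
    - {"linear": [0, -0.17, -0.02], "dr": [0, 0, 0]}
    - {"linear": [0, -0.17, -0.012], "dr": [0, 0, 0]}
    - {"linear": [0, -0.17, -0.008], "dr": [0, 0, 0]}
    - {"linear": [0, -0.17, -0.008], "dr": [0, 0, 0]}
    - {"linear": [0, -0.17, -0.008], "dr": [0, 0, 0]}

```text
time_s: 4.78
position: [0.4546, -0.1386, 0.28]
orientation: [-180.0, 0.0, -8.1]
wrist_force: [1.0, 0.2, 0.0]
finger_gap: 0.0002
```

servo_tool:
  steps:
    - {"linear": [0, 0, 0.001], "dr": [0, 0, 0]}
    - {"linear": [0, 0, 0.001], "dr": [0, 0, 0]}

```text
time_s: 4.95
position: [0.4548, -0.1385, 0.2795]
orientation: [180.0, -0.0, -8.1]
wrist_force: [-0.9, 0.8, -0.3]
finger_gap: 0.0
```

servo_tool:
  steps:
    - {"linear": [0, 0, 0.001], "dr": [0, 0, 0]}
    - {"linear": [0, 0, 0.001], "dr": [0, 0, 0]}

```text
time_s: 5.12
position: [0.4546, -0.1381, 0.2784]
orientation: [180.0, -0.0, -8.1]
wrist_force: [0.1, -0.1, -0.9]
finger_gap: -0.0003
```

servo_tool:
  steps:
    - {"linear": [0, 0, 0.001], "dr": [0, 0, 0]}
    - {"linear": [0, 0, 0.001], "dr": [0, 0, 0]}

```text
time_s: 5.28
position: [0.4546, -0.138, 0.2772]
orientation: [-180.0, -0.0, -8.1]
wrist_force: [0.5, -0.0, -1.3]
finger_gap: -0.0001
```

servo_tool:
  steps:
    - {"linear": [0, 0, 0.001], "dr": [0, 0, 0]}
    - {"linear": [0, 0, 0.001], "dr": [0, 0, 0]}

```text
time_s: 5.45
position: [0.4545, -0.1379, 0.2761]
orientation: [-180.0, 0.0, -8.1]
wrist_force: [0.6, -0.8, -0.1]
finger_gap: -0.0001
```

servo_tool:
  steps:
    - {"linear": [0, 0, 0.001], "dr": [0, 0, 0]}
    - {"linear": [0, 0, 0.001], "dr": [0, 0, 0]}

```text
time_s: 5.62
position: [0.4546, -0.1379, 0.2751]
orientation: [-180.0, 0.0, -8.1]
wrist_force: [-0.4, -0.4, -0.6]
finger_gap: -0.0001
```

servo_tool:
  steps:
    - {"linear": [0, 0, 0.001], "dr": [0, 0, 0]}
    - {"linear": [0, 0, 0.001], "dr": [0, 0, 0]}

```text
time_s: 5.78
position: [0.4545, -0.1379, 0.2741]
orientation: [-180.0, 0.0, -8.1]
wrist_force: [0.0, -0.2, 1.0]
finger_gap: -0.0002
```

servo_tool:
  steps:
    - {"linear": [0, 0, 0.001], "dr": [0, 0, 0]}
    - {"linear": [0, 0, 0.001], "dr": [0, 0, 0]}

```text
time_s: 5.95
position: [0.4546, -0.138, 0.2733]
orientation: [-180.0, -0.0, -8.1]
wrist_force: [-0.7, 0.6, 2.0]
finger_gap: 0.0001
```

servo_tool:
  steps:
    - {"linear": [0, 0, 0.0005], "dr": [0, 0, 0]}
    - {"linear": [0, 0, 0.0005], "dr": [0, 0, 0]}

```text
time_s: 6.12
position: [0.4546, -0.138, 0.2731]
orientation: [-180.0, -0.0, -8.1]
wrist_force: [-1.8, 0.2, 7.4]
finger_gap: 0.0
```

```bash
python3 - <<'E'
from plant import *
import cv2,numpy as np
a=camera("scene");s2=cv2.imread("pics/s2.png")
cv2.imwrite("pics/s3.png",a)
cv2.imwrite("pics/cmp3.png",cv2.resize(np.hstack([s2[190:310,60:330],a[190:310,60:330]]),(800,178*1),interpolation=cv2.INTER_CUBIC))
d=cv2.absdiff(a,s2)[190:310,60:330]; cv2.imwrite("pics/d3.png",cv2.resize(d*2,None,fx=2.5,fy=2.5))
E
```

```text
(no output)
```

View pics/cmp3.png

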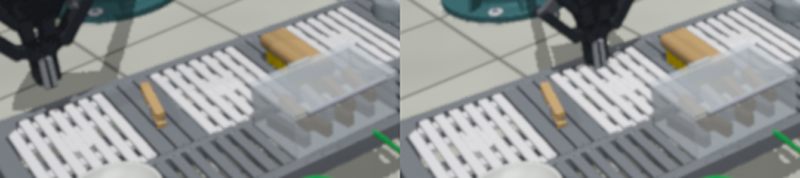

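View pics/d3.png

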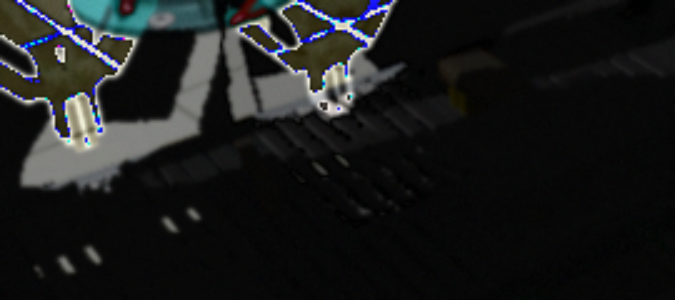

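The difference picture shows faint slat-edge changes on panel 2. I'll measure whether it shifted, using panel 3 as a reference.

```bash
python3 - <<'E'
from plant import *
from h import *
p=camera_params("scene")
s2=cv2.imread("pics/s2.png");a=cv2.imread("pics/s3.png")
ax=np.array([.990,-.140,0]);ay=np.array([.140,.990,0])
c=[np.array([.4897,-.3143,.1]),np.array([.512,-.1452,.1]),np.array([.537,.0226,.1]),np.array([.5614,.1918,.1])]
for i,C in enumerate(c):
  for e in (-.04,0,.06):
    u=proj(p,C+e*ax)[0].astype(int); 
    A,B=[np.float32(cv2.cvtColor(q[u[1]-12:u[1]+12,u[0]-16:u[0]+16],cv2.COLOR_BGR2GRAY)) for q in (s2,a)]
    print(i+1,e,u,np.round(cv2.phaseCorrelate(A,B,cv2.createHanningWindow((32,24),cv2.CV_32F)),2),np.abs(A-B).mean().round(1))
x=[cv2.resize(q[200:290,140:300],(800,450),interpolation=cv2.INTER_CUBIC) for q in (s2,a)]
cv2.imwrite("pics/z_a.png",x[0]);cv2.imwrite("pics/z_b.png",x[1])
E
```

```text
Traceback (most recent call last):
ValueError: setting an array element with a sequence. The requested array has an inhomogeneous shape after 1 dimensions. The detected shape was (2,) + inhomogeneous part.
```

```bash
cat > cmp.py <<'E'
import sys
from plant import *
from h import *
p=camera_params("scene")
def cmp(f1,f2):
  s2=cv2.imread(f1);a=cv2.imread(f2)
  ax=np.array([.990,-.140,0])
  c=[np.array([.4897,-.3143,.1]),np.array([.512,-.1452,.1]),np.array([.537,.0226,.1]),np.array([.5614,.1918,.1])]
  for i,C in enumerate(c):
   for e in (-.04,0,.06):
    u=proj(p,C+e*ax)[0].astype(int)
    A,B=[np.float32(cv2.cvtColor(q[u[1]-12:u[1]+12,u[0]-16:u[0]+16],cv2.COLOR_BGR2GRAY)) for q in (s2,a)]
    (dx,dy),r=cv2.phaseCorrelate(A,B,cv2.createHanningWindow((32,24),cv2.CV_32F))
    print(i+1,e,u,round(dx,2),round(dy,2),round(r,2),np.abs(A-B).mean().round(1))
if __name__=="__main__": cmp(sys.argv[1],sys.argv[2])
E
python3 cmp.py pics/s2.png pics/s3.png
python3 - <<'E'
import cv2
for n,o in (("s2","z_a"),("s3","z_b")):
    cv2.imwrite(f"pics/{o}.png",cv2.resize(cv2.imread(f"pics/{n}.png")[200:290,140:300],(800,450),interpolation=cv2.INTER_CUBIC))
E
```

```text
1 -0.04 [101 272] -0.01 -0.32 1.03 2.5
1 0 [111 284] 0.11 0.02 0.93 1.6
1 0.06 [125 302] 0.0 -0.04 1.0 1.5
2 -0.04 [197 237] 0.13 0.12 0.71 11.3
2 0 [208 246] -0.21 0.11 1.02 2.8
2 0.06 [225 262] -0.04 0.01 1.0 1.4
3 -0.04 [277 208] -0.0 0.01 0.95 1.6
3 0 [289 216] 0.01 -0.03 0.96 2.0
3 0.06 [309 229] -0.11 0.06 0.95 1.5
4 -0.04 [346 183] -0.09 0.03 0.95 1.4
4 0 [359 190] 0.0 -0.03 0.93 1.2
4 0.06 [379 201] 0.12 -0.11 0.97 1.4
```

View pics/z_a.png

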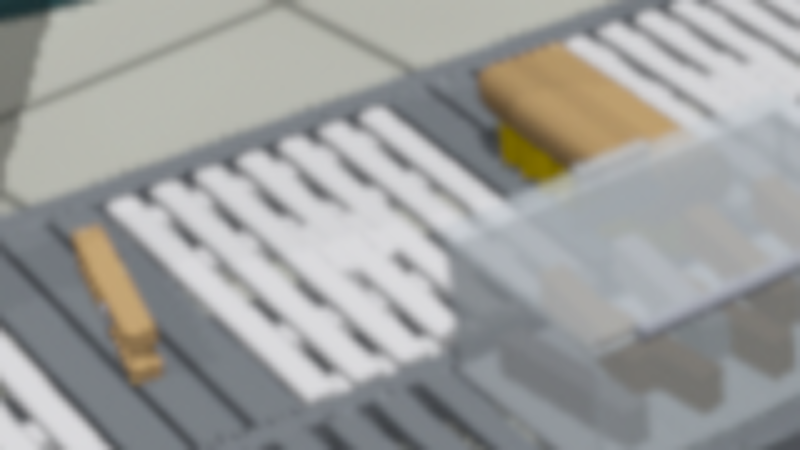

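View pics/z_b.png

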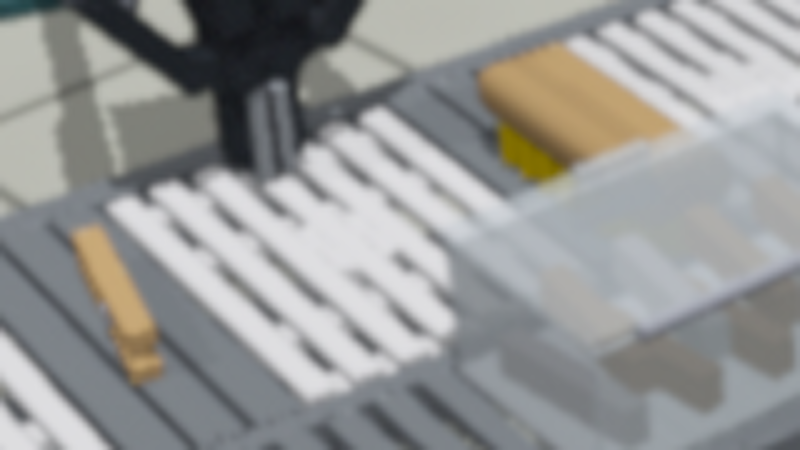

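Panel 2 did not move while pressed at 7 N (rear-end shift 0.04 px), so it is firm. On to panel 3, lifting higher to pass over the brush.

servo_tool:
  steps:
    - {"linear": [0, 0, -0.01], "dr": [0, 0, 0]}
    - {"linear": [0, 0, -0.035], "dr": [0, 0, 0]}
    - {"linear": [0, 0, -0.06], "dr": [0, 0, 0]}
    - {"linear": [0, -0.02, -0.07], "dr": [0, 0, 0]}
    - {"linear": [0, -0.05, -0.07], "dr": [0, 0, 0]}
    - {"linear": [0, -0.08, -0.07], "dr": [0, 0, 0]}
    - {"linear": [0, -0.11, -0.07], "dr": [0, 0, 0]}
    - {"linear": [0, -0.14, -0.07], "dr": [0, 0, 0]}
    - {"linear": [0, -0.16, -0.07], "dr": [0, 0, 0]}
    - {"linear": [0, -0.17, -0.06], "dr": [0, 0, 0]}
    - {"linear": [0, -0.17, -0.04], "dr": [0, 0, 0]}
    - {"linear": [0, -0.17, -0.02], "dr": [0, 0, 0]}
    - {"linear": [0, -0.17, -0.012], "dr": [0, 0, 0]}
    - {"linear": [0, -0.17, -0.008], "dr": [0, 0, 0]}
    - {"linear": [0, -0.17, -0.008], "dr": [0, 0, 0]}
    - {"linear": [0, -0.17, -0.008], "dr": [0, 0, 0]}

```text
time_s: 7.5
position: [0.4788, 0.0299, 0.2809]
orientation: [-180.0, -0.0, -8.1]
wrist_force: [1.0, -0.2, 0.7]
finger_gap: 0.0
```

servo_tool:
  steps:
    - {"linear": [0, 0, 0.001], "dr": [0, 0, 0]}
    - {"linear": [0, 0, 0.001], "dr": [0, 0, 0]}

```text
time_s: 7.67
position: [0.479, 0.0301, 0.2804]
orientation: [-180.0, -0.1, -8.1]
wrist_force: [-0.0, 0.3, -0.3]
finger_gap: -0.0001
```

servo_tool:
  steps:
    - {"linear": [0, 0, 0.001], "dr": [0, 0, 0]}
    - {"linear": [0, 0, 0.001], "dr": [0, 0, 0]}

```text
time_s: 7.83
position: [0.4787, 0.0303, 0.2791]
orientation: [-180.0, -0.1, -8.1]
wrist_force: [-0.7, 0.4, 0.3]
finger_gap: 0.0001
```

servo_tool:
  steps:
    - {"linear": [0, 0, 0.001], "dr": [0, 0, 0]}
    - {"linear": [0, 0, 0.001], "dr": [0, 0, 0]}

```text
time_s: 8.0
position: [0.4785, 0.0303, 0.2778]
orientation: [-180.0, -0.0, -8.1]
wrist_force: [0.4, -0.6, 0.6]
finger_gap: -0.0001
```

servo_tool:
  steps:
    - {"linear": [0, 0, 0.001], "dr": [0, 0, 0]}
    - {"linear": [0, 0, 0.001], "dr": [0, 0, 0]}

```text
time_s: 8.17
position: [0.4785, 0.0304, 0.2766]
orientation: [-180.0, 0.0, -8.1]
wrist_force: [-0.1, 0.3, 0.4]
finger_gap: -0.0001
```

servo_tool:
  steps:
    - {"linear": [0, 0, 0.001], "dr": [0, 0, 0]}
    - {"linear": [0, 0, 0.001], "dr": [0, 0, 0]}

```text
time_s: 8.33
position: [0.4785, 0.0303, 0.2755]
orientation: [-180.0, 0.0, -8.1]
wrist_force: [-0.0, -0.2, 0.5]
finger_gap: 0.0002
```

servo_tool:
  steps:
    - {"linear": [0, 0, 0.001], "dr": [0, 0, 0]}
    - {"linear": [0, 0, 0.001], "dr": [0, 0, 0]}

```text
time_s: 8.5
position: [0.4785, 0.0304, 0.2746]
orientation: [-180.0, 0.0, -8.1]
wrist_force: [0.6, 0.4, 0.4]
finger_gap: -0.0
```

servo_tool:
  steps:
    - {"linear": [0, 0, 0.0005], "dr": [0, 0, 0]}
    - {"linear": [0, 0, 0.0005], "dr": [0, 0, 0]}

```text
time_s: 8.67
position: [0.4785, 0.0303, 0.2741]
orientation: [-180.0, 0.0, -8.1]
wrist_force: [0.3, -0.0, 0.4]
finger_gap: 0.0002
```

servo_tool:
  steps:
    - {"linear": [0, 0, 0.001], "dr": [0, 0, 0]}
    - {"linear": [0, 0, 0.001], "dr": [0, 0, 0]}

```text
time_s: 8.83
position: [0.4786, 0.0303, 0.2733]
orientation: [-180.0, -0.0, -8.1]
wrist_force: [0.2, 0.7, 1.8]
finger_gap: -0.0002
```

servo_tool:
  steps:
    - {"linear": [0, 0, 0.0005], "dr": [0, 0, 0]}
    - {"linear": [0, 0, 0.0005], "dr": [0, 0, 0]}

```text
time_s: 9.0
position: [0.4786, 0.0303, 0.2731]
orientation: [-180.0, -0.0, -8.1]
wrist_force: [-1.9, -0.2, 5.9]
finger_gap: -0.0002
```

```bash
python3 - <<'E'
from plant import *
import cv2
cv2.imwrite("pics/s4.png",camera("scene"))
E
python3 cmp.py pics/s3.png pics/s4.png
python3 - <<'E'
import cv2,numpy as np
a,b=[cv2.imread(f"pics/{n}.png")[160:270,220:420] for n in ("s3","s4")]
cv2.imwrite("pics/cmp4.png",cv2.resize(np.hstack([a,b]),(800,220),interpolation=cv2.INTER_CUBIC))
E
```

```text
1 -0.04 [101 272] -0.06 0.05 0.93 0.2
1 0 [111 284] -0.01 0.07 0.92 0.1
1 0.06 [125 302] 0.07 -0.04 0.98 0.1
2 -0.04 [197 237] -0.15 -0.01 0.75 11.5
2 0 [208 246] 0.12 -0.17 1.01 0.5
2 0.06 [225 262] 0.06 0.03 1.0 0.6
3 -0.04 [277 208] -0.14 -0.15 0.59 10.0
3 0 [289 216] 0.16 0.28 0.83 1.7
3 0.06 [309 229] 0.06 0.1 0.94 0.4
4 -0.04 [346 183] 0.07 0.09 0.95 0.3
4 0 [359 190] 0.15 -0.02 0.97 0.9
4 0.06 [379 201] 0.03 0.03 0.97 0.3
```

View pics/cmp4.png

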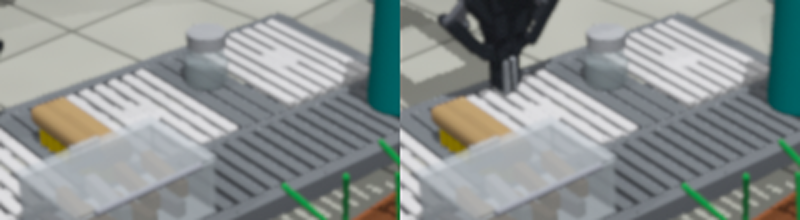

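Panel 3 is firm too. Panel 4 is next, passing high over the jar.

servo_tool:
  steps:
    - {"linear": [0, 0, -0.01], "dr": [0, 0, 0]}
    - {"linear": [0, 0, -0.035], "dr": [0, 0, 0]}
    - {"linear": [0, 0, -0.065], "dr": [0, 0, 0]}
    - {"linear": [0, 0, -0.09], "dr": [0, 0, 0]}
    - {"linear": [0, -0.02, -0.1], "dr": [0, 0, 0]}
    - {"linear": [0, -0.05, -0.1], "dr": [0, 0, 0]}
    - {"linear": [0, -0.08, -0.1], "dr": [0, 0, 0]}
    - {"linear": [0, -0.11, -0.1], "dr": [0, 0, 0]}
    - {"linear": [0, -0.14, -0.1], "dr": [0, 0, 0]}
    - {"linear": [0, -0.16, -0.1], "dr": [0, 0, 0]}
    - {"linear": [0, -0.17, -0.095], "dr": [0, 0, 0]}
    - {"linear": [0, -0.17, -0.07], "dr": [0, 0, 0]}
    - {"linear": [0, -0.17, -0.04], "dr": [0, 0, 0]}
    - {"linear": [0, -0.17, -0.02], "dr": [0, 0, 0]}
    - {"linear": [0, -0.17, -0.012], "dr": [0, 0, 0]}
    - {"linear": [0, -0.17, -0.009], "dr": [0, 0, 0]}
    - {"linear": [0, -0.17, -0.009], "dr": [0, 0, 0]}
    - {"linear": [0, -0.17, -0.009], "dr": [0, 0, 0]}

```text
time_s: 10.55
position: [0.503, 0.1985, 0.2826]
orientation: [-180.0, -0.1, -8.1]
wrist_force: [0.2, -0.2, 0.7]
finger_gap: 0.0001
```

```bash
python3 - <<'E'
from plant import *
from h import *
cv2.imwrite("pics/s5.png",camera("scene")); t=camera("top"); cv2.imwrite("pics/t5.png",t)
p=camera_params("scene");P=camera_params("top")
print(observe()["position"])
# spray cap: top (186,166) in top view, foot guess
print(cast(P,[[186,166]],.284), cast(P,[[263,296]],.155))
print(cast(p,[[420,212]],.1))
E
```

```text
[0.50317505 0.19864878 0.28307867]
[[0.69220505 0.19065082 0.284     ]] [[0.53715795 0.108875   0.155     ]]
[[0.70358345 0.19965653 0.1       ]]
```

servo_tool:
  steps:
    - {"linear": [0, 0, 0.001], "dr": [0, 0, 0]}
    - {"linear": [0, 0, 0.001], "dr": [0, 0, 0]}

```text
time_s: 10.82
position: [0.5028, 0.1987, 0.2815]
orientation: [-180.0, -0.1, -8.1]
wrist_force: [0.5, -0.5, -0.0]
finger_gap: 0.0002
```

servo_tool:
  steps:
    - {"linear": [0, 0, 0.001], "dr": [0, 0, 0]}
    - {"linear": [0, 0, 0.001], "dr": [0, 0, 0]}

```text
time_s: 10.98
position: [0.5024, 0.1987, 0.2799]
orientation: [-180.0, -0.0, -8.1]
wrist_force: [1.5, -0.8, 0.1]
finger_gap: 0.0002
```

servo_tool:
  steps:
    - {"linear": [0, 0, 0.001], "dr": [0, 0, 0]}
    - {"linear": [0, 0, 0.001], "dr": [0, 0, 0]}

```text
time_s: 11.15
position: [0.5024, 0.1986, 0.2786]
orientation: [-180.0, 0.0, -8.1]
wrist_force: [-0.4, -0.4, 0.0]
finger_gap: 0.0003
```

servo_tool:
  steps:
    - {"linear": [0, 0, 0.001], "dr": [0, 0, 0]}
    - {"linear": [0, 0, 0.001], "dr": [0, 0, 0]}

```text
time_s: 11.32
position: [0.5024, 0.1987, 0.2776]
orientation: [-180.0, 0.0, -8.1]
wrist_force: [-0.0, -0.3, 0.2]
finger_gap: 0.0003
```

servo_tool:
  steps:
    - {"linear": [0, 0, 0.001], "dr": [0, 0, 0]}
    - {"linear": [0, 0, 0.001], "dr": [0, 0, 0]}

```text
time_s: 11.48
position: [0.5024, 0.1987, 0.2766]
orientation: [-180.0, 0.0, -8.1]
wrist_force: [-0.6, -0.6, -0.1]
finger_gap: -0.0004
```

servo_tool:
  steps:
    - {"linear": [0, 0, 0.001], "dr": [0, 0, 0]}
    - {"linear": [0, 0, 0.001], "dr": [0, 0, 0]}

```text
time_s: 11.65
position: [0.5024, 0.1987, 0.2756]
orientation: [-180.0, 0.0, -8.1]
wrist_force: [-0.4, 0.3, 0.5]
finger_gap: -0.0001
```

servo_tool:
  steps:
    - {"linear": [0, 0, 0.001], "dr": [0, 0, 0]}
    - {"linear": [0, 0, 0.001], "dr": [0, 0, 0]}

```text
time_s: 11.82
position: [0.5023, 0.1987, 0.2746]
orientation: [-180.0, 0.0, -8.1]
wrist_force: [-0.7, 0.2, 1.1]
finger_gap: 0.0
```

```bash
python3 - <<'E'
from plant import *
import cv2,numpy as np
cv2.imwrite("pics/s6.png",camera("scene")); cv2.imwrite("pics/t6.png",camera("top"))
E
python3 cmp.py pics/s5.png pics/s6.png | tail -4
python3 - <<'E'
import cv2,numpy as np
a,b=[cv2.imread(f"pics/{n}.png")[150:230,310:450] for n in ("s5","s6")]
cv2.imwrite("pics/cmp6.png",cv2.resize(np.hstack([a,b]),(800,229),interpolation=cv2.INTER_CUBIC))
E
```

```text
3 0.06 [309 229] -0.03 0.01 0.93 0.1
4 -0.04 [346 183] -0.33 1.34 1.33 8.0
4 0 [359 190] -0.05 -0.17 0.87 2.6
4 0.06 [379 201] -0.18 -0.93 1.06 8.5
```

View pics/cmp6.png

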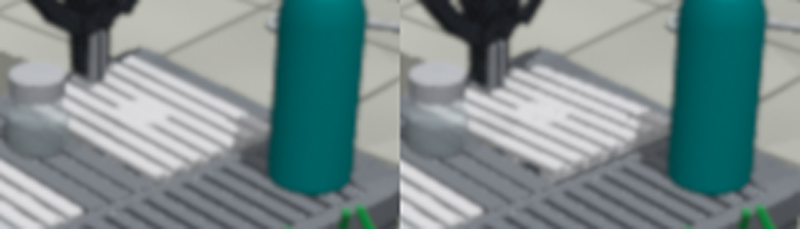

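View pics/t5.png

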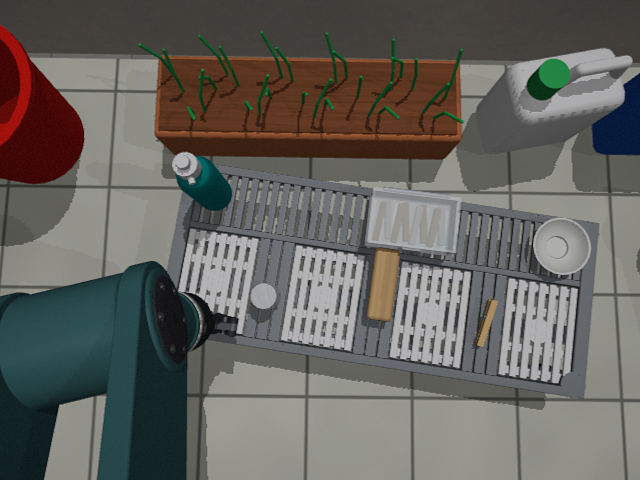

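Panel 4 rocks: while pressed, its front end dropped (+1.3 px) and its rear end rose (-0.9 px), at about 1 N. I'll raise clear, turn the tool so the wrist camera stays away from the spray bottle, go over the panel's middle and look again.

servo_tool:
  steps:
    - {"linear": [0, 0, -0.005], "dr": [0, 0, 0]}
    - {"linear": [0, 0, -0.02], "dr": [0, 0, 0]}
    - {"linear": [0, 0, -0.04], "dr": [0, 0, 0.1]}
    - {"linear": [0, 0, -0.05], "dr": [0, 0, 0.2]}
    - {"linear": [0, 0, -0.05], "dr": [0, 0, 0.3]}
    - {"linear": [0, 0, -0.05], "dr": [0, 0, 0.4]}
    - {"linear": [0, 0, -0.05], "dr": [0, 0, 0.5]}
    - {"linear": [0.01, 0, -0.05], "dr": [0, 0, 0.6]}
    - {"linear": [0.02, 0, -0.05], "dr": [0, 0, 0.7]}
    - {"linear": [0.03, 0, -0.05], "dr": [0, 0, 0.8]}
    - {"linear": [0.04, 0, -0.05], "dr": [0, 0, 0.9]}
    - {"linear": [0.05, 0, -0.05], "dr": [0, 0, 1.0]}
    - {"linear": [0.059, 0, -0.05], "dr": [0, 0, 1.05]}
    - {"linear": [0.059, 0, -0.04], "dr": [0, 0, 1.05]}
    - {"linear": [0.059, 0, -0.03], "dr": [0, 0, 1.05]}
    - {"linear": [0.059, 0, -0.03], "dr": [0, 0, 1.05]}
    - {"linear": [0.059, 0, -0.03], "dr": [0, 0, 1.05]}

```text
time_s: 13.33
position: [0.5595, 0.1902, 0.3034]
orientation: [179.8, 0.0, -68.2]
wrist_force: [-0.8, 0.7, -0.0]
finger_gap: -0.0001
```

```bash
python3 - <<'E'
from plant import *
import cv2
print(observe()["position"],observe()["qpos"].round(1))
cv2.imwrite("pics/s7.png",camera("scene")); cv2.imwrite("pics/t7.png",camera("top"))
E
python3 cmp.py pics/s5.png pics/s7.png | tail -4
python3 - <<'E'
import cv2,numpy as np
a=cv2.imread("pics/s7.png")[100:240,300:470];b=cv2.imread("pics/t7.png")[150:350,130:373]
cv2.imwrite("pics/c7.png",np.hstack([cv2.resize(a,(395,325),interpolation=cv2.INTER_CUBIC),cv2.resize(b,(395,325),interpolation=cv2.INTER_CUBIC)]))
E
```

```text
[0.55954294 0.190242   0.30335043] [ 12.1  26.   93.9   0.   60.3 170.3]
3 0.06 [309 229] 0.07 -0.03 0.93 0.2
4 -0.04 [346 183] -0.04 -0.41 0.51 9.8
4 0 [359 190] -0.32 -0.07 0.7 6.3
4 0.06 [379 201] -0.19 0.06 1.0 0.2
```

View pics/c7.png

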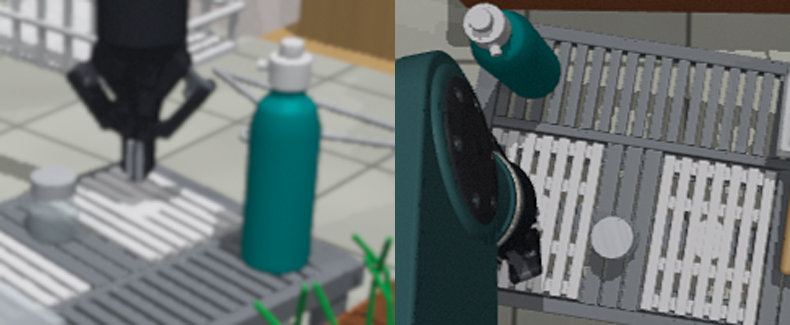

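The view shows the fingers over the panel middle, clear of the spray and jar, and the panel has sprung back. Joint 6 stands near its limit, so I'll turn back a little while descending.

servo_tool:
  steps:
    - {"linear": [0, 0, 0], "dr": [0, 0, -0.08]}
    - {"linear": [0, 0, 0], "dr": [0, 0, -0.17]}
    - {"linear": [0, 0, 0.005], "dr": [0, 0, -0.25]}
    - {"linear": [0, 0, 0.012], "dr": [0, 0, -0.25]}
    - {"linear": [0, 0, 0.018], "dr": [0, 0, -0.25]}
    - {"linear": [0, 0, 0.02], "dr": [0, 0, -0.25]}
    - {"linear": [0, 0, 0.021], "dr": [0, 0, -0.25]}
    - {"linear": [0, 0, 0.021], "dr": [0, 0, -0.25]}
    - {"linear": [0, 0, 0.021], "dr": [0, 0, -0.25]}

```text
time_s: 14.18
position: [0.5609, 0.1904, 0.2838]
orientation: [-180.0, 0.0, -54.0]
wrist_force: [0.1, -0.3, 0.2]
finger_gap: 0.0002
```

```bash
python3 - <<'E'
from plant import *
o=observe();print(o["position"],o["qpos"].round(1),o["wrist_force"].round(1))
E
```

```text
[0.56090212 0.19036657 0.28375855] [ 12.1  27.4  94.8   0.   57.8 156. ] [ 0.1 -0.3  0.2]
```

servo_tool:
  steps:
    - {"linear": [0, 0, 0.001], "dr": [0, 0, 0]}
    - {"linear": [0, 0, 0.002], "dr": [0, 0, 0]}
    - {"linear": [0, 0, 0.002], "dr": [0, 0, 0]}

```text
time_s: 14.43
position: [0.5609, 0.1903, 0.2817]
orientation: [-180.0, 0.0, -53.9]
wrist_force: [-0.5, 0.1, 1.1]
finger_gap: 0.0002
```

servo_tool:
  steps:
    - {"linear": [0, 0, 0.001], "dr": [0, 0, 0]}
    - {"linear": [0, 0, 0.001], "dr": [0, 0, 0]}

```text
time_s: 14.6
position: [0.5608, 0.1903, 0.2807]
orientation: [-180.0, 0.0, -53.9]
wrist_force: [-0.2, 1.2, -0.8]
finger_gap: 0.0003
```

servo_tool:
  steps:
    - {"linear": [0, 0, 0.001], "dr": [0, 0, 0]}
    - {"linear": [0, 0, 0.001], "dr": [0, 0, 0]}

```text
time_s: 14.77
position: [0.5608, 0.1904, 0.2796]
orientation: [180.0, 0.0, -53.9]
wrist_force: [0.1, 0.3, 0.1]
finger_gap: -0.0001
```

servo_tool:
  steps:
    - {"linear": [0, 0, 0.001], "dr": [0, 0, 0]}
    - {"linear": [0, 0, 0.001], "dr": [0, 0, 0]}

```text
time_s: 14.93
position: [0.5608, 0.1903, 0.2786]
orientation: [180.0, 0.0, -53.9]
wrist_force: [-0.3, 0.2, -0.0]
finger_gap: -0.0
```

servo_tool:
  steps:
    - {"linear": [0, 0, 0.001], "dr": [0, 0, 0]}
    - {"linear": [0, 0, 0.001], "dr": [0, 0, 0]}

```text
time_s: 15.1
position: [0.5609, 0.1903, 0.2779]
orientation: [-180.0, 0.0, -53.9]
wrist_force: [0.3, 0.5, 0.4]
finger_gap: -0.0001
```

servo_tool:
  steps:
    - {"linear": [0, 0, 0.001], "dr": [0, 0, 0]}
    - {"linear": [0, 0, 0.001], "dr": [0, 0, 0]}

```text
time_s: 15.27
position: [0.5609, 0.1904, 0.2773]
orientation: [-180.0, -0.0, -53.9]
wrist_force: [-1.3, -0.8, 5.1]
finger_gap: -0.0001
```

servo_tool:
  steps:
    - {"linear": [0, 0, 0.001], "dr": [0, 0, 0]}
    - {"linear": [0, 0, 0.001], "dr": [0, 0, 0]}

```text
time_s: 15.43
position: [0.561, 0.1904, 0.2764]
orientation: [-180.0, -0.0, -53.9]
wrist_force: [-0.7, -0.4, 5.5]
finger_gap: 0.0003
```

servo_tool:
  steps:
    - {"linear": [0, 0, 0.001], "dr": [0, 0, 0]}
    - {"linear": [0, 0, 0.001], "dr": [0, 0, 0]}

```text
time_s: 15.6
position: [0.5609, 0.1904, 0.2755]
orientation: [-180.0, -0.0, -53.9]
wrist_force: [-1.8, -0.2, 6.3]
finger_gap: 0.0002
```

servo_tool:
  steps:
    - {"linear": [0, 0, 0.001], "dr": [0, 0, 0]}
    - {"linear": [0, 0, 0.001], "dr": [0, 0, 0]}

```text
time_s: 15.77
position: [0.5609, 0.1904, 0.2745]
orientation: [-180.0, -0.0, -53.9]
wrist_force: [-1.9, -0.5, 7.3]
finger_gap: 0.0003
```

Sliding down under a rising push; I'll continue until it stops at flush height (about 0.273).

servo_tool:
  steps:
    - {"linear": [0, 0, 0.001], "dr": [0, 0, 0]}
    - {"linear": [0, 0, 0.001], "dr": [0, 0, 0]}

```text
time_s: 15.93
position: [0.5609, 0.1904, 0.2735]
orientation: [-180.0, -0.0, -53.9]
wrist_force: [-2.4, -0.6, 7.3]
finger_gap: 0.0004
```

servo_tool:
  steps:
    - {"linear": [0, 0, 0.001], "dr": [0, 0, 0]}
    - {"linear": [0, 0, 0.001], "dr": [0, 0, 0]}

```text
time_s: 16.1
position: [0.5609, 0.1904, 0.2731]
orientation: [-180.0, -0.0, -53.9]
wrist_force: [-3.6, -0.1, 12.2]
finger_gap: 0.0
```

servo_tool:
  steps:
    - {"linear": [0, 0, 0.0005], "dr": [0, 0, 0]}
    - {"linear": [0, 0, 0.0005], "dr": [0, 0, 0]}

```text
time_s: 16.27
position: [0.5609, 0.1904, 0.273]
orientation: [-180.0, -0.0, -53.9]
wrist_force: [-3.7, -2.0, 15.5]
finger_gap: 0.0003
```

servo_tool:
  steps:
    - {"linear": [0, 0, 0.0005], "dr": [0, 0, 0]}
    - {"linear": [0, 0, 0.0005], "dr": [0, 0, 0]}

```text
time_s: 16.43
position: [0.5609, 0.1904, 0.273]
orientation: [-179.9, -0.0, -53.9]
wrist_force: [-5.3, -1.6, 18.7]
finger_gap: -0.0001
```

servo_tool:
  steps:
    - {"linear": [0, 0, 0.001], "dr": [0, 0, 0]}
    - {"linear": [0, 0, 0.001], "dr": [0, 0, 0]}
    - {"linear": [0, 0, 0.001], "dr": [0, 0, 0]}

```text
time_s: 16.68
position: [0.5608, 0.1904, 0.2728]
orientation: [-179.9, -0.0, -53.9]
wrist_force: [-7.4, -1.6, 25.9]
finger_gap: -0.0002
```

servo_tool:
  steps:
    - {"linear": [0, 0, -0.004], "dr": [0, 0, 0]}
    - {"linear": [0, 0, -0.02], "dr": [0, 0, 0]}
    - {"linear": [0, 0, -0.045], "dr": [0, 0, 0]}
    - {"linear": [0, 0, -0.06], "dr": [0, 0, 0]}
    - {"linear": [0, 0, -0.06], "dr": [0, 0, 0]}

```text
time_s: 17.1
position: [0.5622, 0.1907, 0.3331]
orientation: [-179.7, -0.1, -53.9]
wrist_force: [0.5, 0.3, -0.2]
finger_gap: 0.0001
```

```bash
python3 - <<'E'
from plant import *
import cv2,numpy as np
cv2.imwrite("pics/s8.png",camera("scene")); cv2.imwrite("pics/t8.png",camera("top"))
a=cv2.imread("pics/s7.png")[140:240,300:470];b=cv2.imread("pics/s8.png")[140:240,300:470]
cv2.imwrite("pics/c8.png",cv2.resize(np.hstack([a,b]),(800,235),interpolation=cv2.INTER_CUBIC))
E
python3 cmp.py pics/s5.png pics/s8.png
```

```text
1 -0.04 [101 272] 0.05 0.06 0.92 0.1
1 0 [111 284] 0.03 0.07 0.94 0.1
1 0.06 [125 302] -0.08 0.04 0.98 0.1
2 -0.04 [197 237] 0.04 0.04 0.98 0.1
2 0 [208 246] 0.19 -0.05 0.98 0.1
2 0.06 [225 262] -0.07 -0.04 1.01 0.1
3 -0.04 [277 208] 0.06 0.04 0.98 0.1
3 0 [289 216] -0.01 0.06 0.98 0.1
3 0.06 [309 229] 0.02 -0.05 0.96 0.1
4 -0.04 [346 183] 0.28 2.51 0.4 13.3
4 0 [359 190] -0.04 1.26 0.67 9.7
4 0.06 [379 201] -0.13 1.19 0.95 10.2
```

View pics/c8.png

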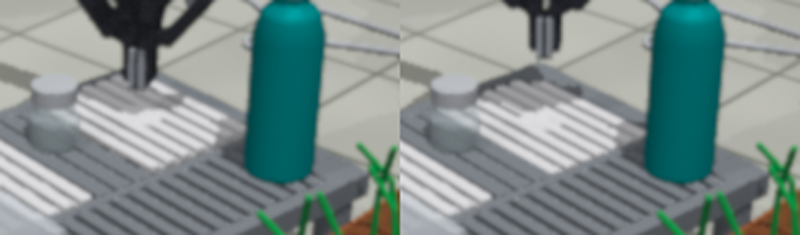

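The panel is down, and nothing else moved. I'll re-check its end for firmness and flushness.

servo_tool:
  steps:
    - {"linear": [-0.015, 0.015, 0], "dr": [0, 0, 0]}
    - {"linear": [-0.03, 0.03, 0.005], "dr": [0, 0, 0]}
    - {"linear": [-0.041, 0.042, 0.02], "dr": [0, 0, 0]}
    - {"linear": [-0.041, 0.042, 0.04], "dr": [0, 0, 0]}
    - {"linear": [-0.041, 0.042, 0.05], "dr": [0, 0, 0]}
    - {"linear": [-0.041, 0.042, 0.055], "dr": [0, 0, 0]}
    - {"linear": [-0.041, 0.042, 0.056], "dr": [0, 0, 0]}
    - {"linear": [-0.041, 0.042, 0.056], "dr": [0, 0, 0]}

```text
time_s: 17.87
position: [0.5022, 0.1985, 0.2731]
orientation: [179.8, 0.1, -53.9]
wrist_force: [-0.8, -0.8, 0.2]
finger_gap: -0.0001
```

servo_tool:
  steps:
    - {"linear": [0, 0, 0.001], "dr": [0, 0, 0]}
    - {"linear": [0, 0, 0.001], "dr": [0, 0, 0]}

```text
time_s: 18.03
position: [0.5027, 0.1986, 0.2729]
orientation: [179.9, 0.0, -53.9]
wrist_force: [-4.9, -0.6, 8.5]
finger_gap: 0.0001
```

servo_tool:
  steps:
    - {"linear": [0, 0, 0.001], "dr": [0, 0, 0]}
    - {"linear": [0, 0, 0.001], "dr": [0, 0, 0]}

```text
time_s: 18.2
position: [0.5027, 0.1986, 0.2728]
orientation: [179.9, 0.0, -53.9]
wrist_force: [-6.5, -1.0, 16.2]
finger_gap: 0.0001
```

servo_tool:
  steps:
    - {"linear": [0, 0, 0.001], "dr": [0, 0, 0]}
    - {"linear": [0, 0, 0.001], "dr": [0, 0, 0]}

```text
time_s: 18.37
position: [0.5026, 0.1986, 0.2726]
orientation: [179.9, 0.0, -53.9]
wrist_force: [-8.7, -1.9, 24.2]
finger_gap: 0.0003
```

servo_tool:
  steps:
    - {"linear": [0, 0, 0.0005], "dr": [0, 0, 0]}
    - {"linear": [0, 0, 0.0005], "dr": [0, 0, 0]}

```text
time_s: 18.53
position: [0.5026, 0.1986, 0.2725]
orientation: [180.0, 0.0, -53.9]
wrist_force: [-9.6, -1.9, 26.8]
finger_gap: -0.0004
```

It is firm and flush, with contact at 0.273 like the other panels, though that press went to about 27 N, more than the light touch I intended. I'll retreat and take a final look.

servo_tool:
  steps:
    - {"linear": [0, 0, -0.005], "dr": [0, 0, 0]}
    - {"linear": [0, 0, -0.02], "dr": [0, 0, 0]}
    - {"linear": [0, 0, -0.05], "dr": [0, 0, 0]}
    - {"linear": [0, 0, -0.08], "dr": [0, 0, 0]}
    - {"linear": [0, 0, -0.1], "dr": [0, 0, 0]}
    - {"linear": [-0.03, 0.03, -0.12], "dr": [0, 0, 0]}
    - {"linear": [-0.04, 0.04, -0.12], "dr": [0, 0, 0]}
    - {"linear": [-0.04, 0.04, -0.12], "dr": [0, 0, 0]}
    - {"linear": [-0.04, 0.04, -0.12], "dr": [0, 0, 0]}

```text
time_s: 19.28
position: [0.4468, 0.2076, 0.3907]
orientation: [-179.9, -0.0, -53.9]
wrist_force: [0.2, -0.3, -0.3]
finger_gap: 0.0001
```

```bash
python3 - <<'E'
from plant import *
from h import *
a=camera("scene"); t=camera("top")
cv2.imwrite("pics/s9.png",a); cv2.imwrite("pics/t9.png",t)
o=observe();print(o["position"],o["wrist_force"].round(1),o["time_s"])
p=camera_params("scene")
print("expected px for 4.7mm", proj(p,[.561,.191,.1])-proj(p,[.561,.191,.1047]))
E
python3 cmp.py pics/s8.png pics/s9.png|tail -3; echo; python3 cmp.py pics/scene0.png pics/s9.png
```

```text
[0.44790737 0.20753314 0.39015661] [ 0.7 -0.4 -0.1] 19.3833
expected px for 4.7mm [[-0.04964045  2.10325122]]
4 -0.04 [346 183] 0.23 0.48 0.96 10.7
4 0 [359 190] -0.04 0.0 0.84 4.8
4 0.06 [379 201] 0.01 -0.02 0.99 1.1

1 -0.04 [101 272] -0.09 -0.03 0.98 0.1
1 0 [111 284] -0.04 0.07 0.95 0.1
1 0.06 [125 302] -0.04 0.04 0.97 0.1
2 -0.04 [197 237] -0.06 0.01 1.0 0.1
2 0 [208 246] -0.1 -0.09 0.97 0.1
2 0.06 [225 262] 0.02 -0.01 0.95 0.1
3 -0.04 [277 208] -0.13 0.09 0.96 0.1
3 0 [289 216] -0.06 0.12 0.9 0.1
3 0.06 [309 229] 0.04 0.07 0.94 0.1
4 -0.04 [346 183] -0.56 1.5 0.9 10.6
4 0 [359 190] -0.24 0.9 0.7 7.4
4 0.06 [379 201] -0.11 1.16 0.96 10.2
```

View pics/s9.png

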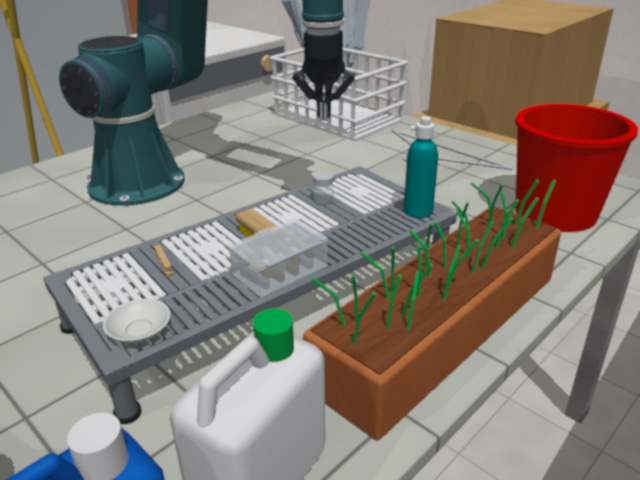

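The last picture shows all the objects where they were and panel 4 lying level with the deck around (360,190). Handing in.

```bash
python3 -c "
from plant import *
print(sign_off())"
```

```text
the job is handed in; nothing more can be done
None
```

The loose panel was the one at the spray-bottle end (shelf y +255). It is now pushed home, and the job was handed in at about 19.4 s.

**Finding it:** I pressed the front end of each panel with shut fingertips, starting at the dish end. The first three were firm. Contact came at flush height, the force rose steeply to 6–10 N, and the pictures showed panels 2 and 3 did not move. I took no picture while pressing panel 1, so that one rests on force and height alone. Under about 1 N the fourth panel's front end dipped and its rear end rose, then it sprang back.

**Pushing it home:** I pushed at its middle. It slid down about 5 mm and stopped at TCP z 0.273, the same height as the firm panels. The largest reading was about 26 N vertical (27 N in total).

**Last checks:**
- **Firmness:** Re-pressing the front end met a firm stop at the same height. That press reached about 27 N (28 N in total), more than the light touch I meant, but under 50 N. I did not re-press the rear end.
- **Pictures:** They show the panel lower than before. The image shift was 0.9–1.5 px, against about 2.1 px expected for a 4.7 mm drop. I put the shortfall down to the fixed background in the compared patches, so I relied on the contact heights.
- **Sliding force:** The panel slid at about 5–7 N, less than the stated 10–13 N.
- **Other things on the shelf:** The other panels showed no shift, and the objects look unmoved in the final picture.

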